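# File the turned-over lip of a microscope stage plate flush

### The job

Take the red-handled file from its cork mat and work the copper-coloured lip on the edge of the clamped stage plate forward until it lies flush: press firmly but not hard and make at least three long strokes away from the robot, lifting the file clear of the work on every return so that it never drags the lip backward. Then lay the file gently back on its mat. Touch the clamped work only with the file, and leave the brain model, the slide box and the jar alone.

Things in the scene. Friction and masses are not known exactly. Their poses are not given: they have to be found in the camera images.
- holder: Sprung bench holder fixed to the table: grey foot 130 x 110 mm, blue jaws, and a 14 mm thick (x), 70 mm wide (y) aluminium plate upright in them over the origin. Origin: centre of the foot's underside; z up; x is the forward stroke direction, across the plate's edge, away from the robot (up to 0.3 rad off world x); y runs along the edge.
- edge (a point): Nominal top of the plate's lip, over the holder's origin, 110 mm up; axes as the holder. The plate is really clamped up to 12 mm higher or lower, which no listed pose shows: find it by touch or sight. The lip is copper-coloured, flat, 14 mm across (x), 66 mm long (y), 5 mm thick.
- jaw_top (a point): Centre of the blue jaws' top, 82 mm above the table, unloaded; jaws 56 x 86 mm (x, y). The jaws carry plate and lip and give downward on a spring: nothing up to 3 N, then 4 N more per mm, hard stop after 10 mm. More than 22 N between file and work bends the plate.
- stroke_start (a point): 35 mm behind the edge point (holder -x): a good place for the file's middle at the start of a stroke. A stroke counts when the file, pressed with 3 N or more, goes from its middle 25 mm or more behind the plate's middle (holder x below -25 mm) to 25 mm or more beyond it (holder x above +25 mm).
- lip (a joint): Lip's way forward along holder +x, m. 0: overhangs the robot-side face by 9 mm; 0.009: its stop, flush. Starts at 0.0005 to 0.002. It creeps only while the file rubs on it (friction 0.48 to 0.72): the first 2 N of friction do nothing, each further N moves it 1 mm/s; 10 N pressing for 1.4 s: 4 to 7 mm. Backward rubbing drags it back; 2 mm/s or faster backward spoils it.
- file: Hand file, 0.24 to 0.39 kg: dark steel blade 150 x 26 x 6 mm (x, y, z), flat underside, red block handle on its back, 60 mm long (x), 22 mm wide (y), from 6 to 52 mm above the underside. Origin: centre of the blade's underside; z up; +x to its yellow toe, which leads in a stroke. Starts on the mat, toe away from the robot, within 0.4 rad of world x.
- file_grip (a point): Middle of the file's red handle, 34 mm above the underside: where to grip it from above across its 22 mm width. Axes as the file.
- mat: Fixed cork mat 210 x 120 x 4 mm (x, y, z) on the table, where the file lies at the start and must lie at the end, with its middle within 50 mm of the mat's middle. Origin: centre of its underside.
- brain: Loose brain model on a cream foot, 90 mm across, 101 mm tall, origin at the centre of its underside. Leave alone.
- slidebox: Loose blue box for microscope slides, 85 x 100 x 34 mm, origin at the centre of its underside. Leave alone.
- jar: Loose amber specimen jar with a white cap, 64 mm across, 85 mm tall, origin at the centre of its underside. Leave alone.

How it is judged:
By the outcome, as a careful person would: the job done as asked, in the order asked, and still so for the second after the job is handed in, with the robot touching nothing.
It also fails if it takes over 69 s, if anything falls off the work surface, if the arm or the gripper's body presses on something with over 40 N, if the wrist force passes 120 N, or if a joint passes its speed limit or range.

### The arm

A 6-joint arm with a two-finger parallel gripper is mounted at the origin on the work surface. World frame = base frame: x ahead of the robot, y to its left, z up, the work surface at z = 0. Lengths are in m, angles in degrees, forces in N, time in s.
With the tool pointing down it reaches from about 0.375 to 0.9 m from the base axis. Payload 3.1 kg.
Tool frame: the origin (TCP) lies midway between the tips of the shut fingers; the grasp point (between the pads) lies 19 mm behind it; z points along the fingers, y is the direction in which the jaws open and shut (so a half turn about z gives the same grasp; the last joint's range is limited). The gripper opens to 87 mm and grips with 3 to 60 N. Pads are 19 mm wide; open, the fingers measure 117 mm over their backs; the gripper's body (75 mm by 190 mm) begins 51 mm behind the grasp point.
Start: joints at [-86.832, 30.224, 82.088, -0, 67.689, -10.227], TCP at [0.145, -0.608, 0.223] pointing down, gripper open.
Joint ranges: [-176.69, 176.69], [-43.24, 126.21], [12.49, 139.97], [-82, 262], [0, 151.66], [-163.58, 163.58]. Speed limits (degrees/s): [159.86, 159.86, 180, 180, 180, 180].

### API

Orientations are given as a 3x3 rotation matrix whose columns are the frame's x, y, z axes.
In Python, from rig import bot gives the robot as it stands.
- The arm moves only by the tool carry_out, never from a script. Its arguments are lists of equal length, an entry for each row: "grip": the gripper's target within -1 to 1 (fully open at 1, half-way at 0, shut at -1); "slide": the shift along the tool's x, y, z in mm, a list of three; "twist": the turn, a rotation vector about the tool's x, y, z in rad, a list of three. In form: {"grip": [grip, ...], "slide": [[dx, dy, dz], ...], "twist": [[wx, wy, wz], ...]}. A call has 1 to 12 rows; each row shifts and turns the pose as measured when the row begins, along the tool's axes as they then stand; what a row does not reach is not made up. A row lasts 1/10 s, in which the tool goes at most 50 mm and 8.59 degrees, less where a joint would pass 70% of its speed; a pose out of reach is approached as far as the arm can. A call is refused whole if a number of a shift passes 50 or a number of a turn 0.15, either way. A call with a gripper value outside its range is refused whole. The fingers move at their own pace and stop on an object; the grip force is fixed at half the most. Time passes only in rows, so rows that do not move let the fingers close. It gives the time, the measured TCP pose, the force and the opening at its end, in the units of the state.
- bot.read_state(): the state, without advancing time (a new reading comes with each control period).
- bot.capture(name): name is "scene" or "top" or "wrist"; returns a dict with "color" (480x640x3 uint8, red, green, blue), "depth" (480x640 float32, m along the optical axis (not along the pixel's ray), 0 where there is no reading), "fx", "fy", "cx", "cy" (pixels), "k1" (the pictures are not rectified: a ray, as slopes to the right and down, at radius r is drawn at 1 + k1 r^2 times it, then the intrinsics apply), "position" and "rotation" of the camera in the world; the wrist camera has in their place "T_tool_cam" (4x4, takes a point from camera to tool coordinates, whose origin is the TCP and whose axes are the flange's). Camera axes: x right, y up, looking along -z (the intrinsics and any distortion apply to the point x, -y, -z); pixel columns grow to the right and rows downward; lengths in m; the calibration is good to about 2 mm. A picture is of the moment at which its call begins: read the wrist's pose just before it.
- bot.hand_in(): hands the job in, once; it reports no verdict.
The state is a dict: "time_s": time; "joint_positions": joint angles; "qvel": joint speeds; "tau": joint torques, N m; "position": TCP position; "tcp_rot": TCP orientation; "force": force on the tool from outside, world axes, zero at the start; "moment": the same for the moment, N m; "opening": opening from 0.0 (shut) to 1.0 (fully open).
Only numpy, scipy, OpenCV 4.12 (cv2) and the standard library are available. Lean on these libraries where they do the work, as an engineer would, in place of code of your own. Each camera call takes 0.05 s, during which the arm holds its last target.

## Working session

There is one attempt and no reset: what is moved stays moved. The work goes in short steps, Python scripts to look and compute and a tool call to move; the robot and the scene stay as the last step left them, time stands still between calls to the robot, and variables do not carry over. Pictures are saved under pics/ and viewed, and the job is handed in when it is done.

Besides the shell and the picture viewer there is one more tool, called in YAML: its name, and indented under it one key for each argument. carry_out: Moves the arm, as the interface text tells. Its arguments: {"type":"object","properties":{"grip":{"type":"array"},"slide":{"type":"array"},"twist":{"type":"array"}},"required":["grip","slide","twist"]}

```bash
ls; mkdir -p pics; cat > h.py <<'E'
import numpy as np, cv2
from rig import bot
def save(n,c,crop=None,s=1):
    im=c["color"][:,:,::-1]
    if crop: 
        a,b,d,e=crop; im=im[b:e,a:d]
    im=cv2.resize(im,None,fx=s,fy=s,interpolation=cv2.INTER_CUBIC); cv2.imwrite("pics/"+n,im)
def ray(c,u,v):
    K=np.array([[c["fx"],0,c["cx"]],[0,c["fy"],c["cy"]],[0,0,1.]])
    x=(u-c["cx"])/c["fx"]; y=(v-c["cy"])/c["fy"]; k=c["k1"]; a,b=x,y
    for _ in range(30):
        f=1+k*(a*a+b*b); a,b=x/f,y/f
    return np.array([a,-b,-1.])
def pt(c,u,v,z=None,R=None,p=None):
    R=c["rotation"] if R is None else R; p=c["position"] if p is None else p
    R=np.array(R).reshape(3,3);p=np.array(p)
    r=R@ray(c,u,v)
    if z is None:
        d=c["depth"][int(round(v)),int(round(u))]; return p+r*d
    return p+r*(z-p[2])/r[2]
E
python3 - <<'E'
from h import *
import pickle
s=bot.read_state(); print(s)
for n in("scene","top"):
    c=bot.capture(n); save(n+"0.png",c); pickle.dump(c,open(n+"0.pkl","wb")); print({k:v for k,v in c.items() if k not in("color","depth")})
E
```

```text
pics
{'time_s': 0.0, 'joint_positions': array([-8.68316961e+01,  3.02799328e+01,  8.21553748e+01, -1.76633048e-03,
        6.76890233e+01, -1.02275115e+01]), 'qvel': array([ 0.09658689,  0.09112957,  0.02755472,  0.03454316,  0.03805725,
       -0.0103205 ]), 'tau': array([ 3.84387668e-04, -4.40041709e+01, -1.76592904e+01,  6.32240810e-02,
        5.81669784e-02, -1.59213896e-04]), 'position': array([ 0.14477509, -0.60725567,  0.22156688]), 'tcp_rot': array([[ 9.72790109e-01,  2.31688113e-01, -1.48409796e-04],
       [ 2.31687885e-01, -9.72787765e-01,  2.16508754e-03],
       [ 3.57253812e-04, -2.14056050e-03, -9.99997645e-01]]), 'force': array([ 0.26164588,  1.02693684, -0.20594466]), 'moment': array([0.00231785, 0.0282897 , 0.00778974]), 'opening': 1.0027164116005318}
{'fx': 500.2503911672512, 'fy': 500.2503911672512, 'cx': 325.035758427353, 'cy': 240.48618836288543, 'k1': -0.008643219297307313, 'position': array([ 1.3551032 , -0.00338384,  0.64335907]), 'rotation': array([[ 0.02921151, -0.58409063,  0.81116264],
       [ 0.99957074,  0.01524874, -0.02501635],
       [ 0.00224261,  0.8115452 ,  0.58428534]])}
{'fx': 443.5312911869744, 'fy': 443.5312911869744, 'cx': 319.2647239508104, 'cy': 246.77435151192117, 'k1': -0.0291074714621356, 'position': array([ 0.50721231, -0.00513738,  0.8416953 ]), 'rotation': array([[-0.01787894,  0.98999502, -0.13996499],
       [-0.99941762, -0.02176477, -0.02628143],
       [-0.02906479,  0.1394136 ,  0.9898076 ]])}
```

View pics/scene0.png

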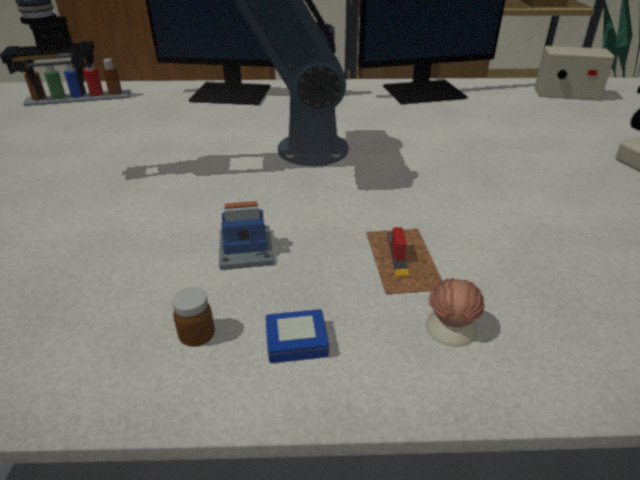

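View pics/top0.png

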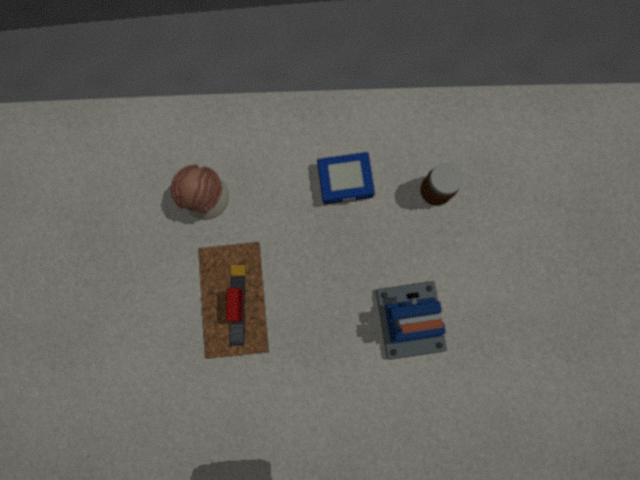

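```bash
python3 - <<'E'
from h import *
import pickle
c=pickle.load(open("top0.pkl","rb"))
save("t_file.png",c,(190,230,280,370),5.0 if 0 else 4)
save("t_hold.png",c,(350,265,470,375),5)
E
```

```text
(no output)
```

View pics/t_file.png

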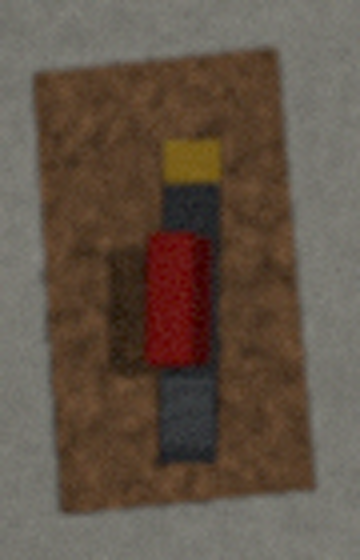

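View pics/t_hold.png

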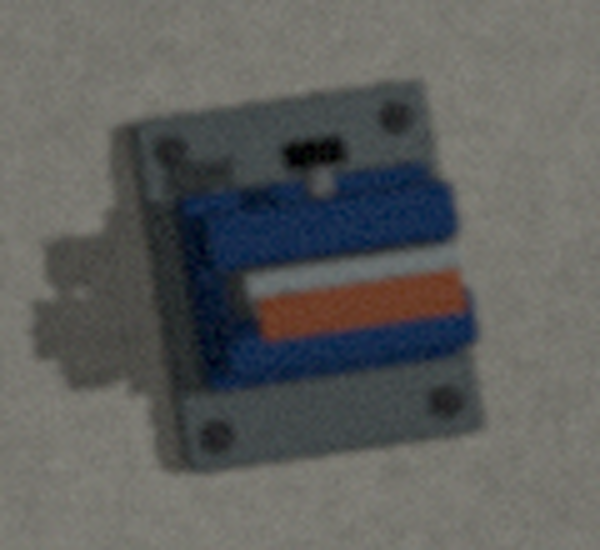

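```bash
python3 - <<'E'
from h import *
import pickle
c=pickle.load(open("top0.pkl","rb"))
np.set_printoptions(precision=4,suppress=True)
def q(name,px,s,o,z):
    P=[pt(c,o[0]+u/s,o[1]+v/s,z) for u,v in px]
    P=np.array(P); m=P.mean(0)
    L=(P[0]+P[1]-P[2]-P[3])/2; W=(P[0]+P[3]-P[1]-P[2])/2
    print(name,m,"len",np.linalg.norm(L),"wid",np.linalg.norm(W),"yaw",np.degrees(np.arctan2(L[1],L[0])),np.degrees(np.arctan2(-W[0],W[1])))
q("file",[(165,138),(221,140),(215,463),(158,460)],4,(190,230),.010)
q("mat",[(35,73),(275,48),(315,488),(62,512)],4,(190,230),.004)
q("handle top",[(147,232),(196,232),(192,366),(145,366)],4,(190,230),.056)
for z in (.0,.01,.012,.02): q("foot%g"%z,[(135,125),(420,80),(483,430),(190,470)],5,(350,265),z)
for z in (.098,.11,.122): q("lip%g"%z,[(257,300),(463,268),(470,313),(264,341)],5,(350,265),z)
for n,px,s,o in(("lip",[(300,318),(360,310),(420,300),(330,325),(390,298)],5,(350,265)),("plate",[(300,284),(400,268)],5,(350,265)),("jaw",[(320,230),(400,215),(300,365)],5,(350,265)),("foot",[(300,440),(350,440)],5,(350,265)),("table",[(550,300),(550,400)],5,(350,265)),("mat",[(90,150),(250,250)],4,(190,230)),("blade",[(190,210),(188,410)],4,(190,230)),("handle",[(165,300)],4,(190,230))):
    for u,v in px: print(n,pt(c,o[0]+u/s,o[1]+v/s))
E
```

```text
file [0.5188 0.1722 0.01  ] len 0.1499216517946299 wid 0.026717501391544905 yaw -0.7948358761368842 -3.4454119370922602
mat [0.5292 0.1825 0.004 ] len 0.2076469170465189 wid 0.11775278454560148 yaw 4.8697339944318525 4.637253572144751
handle top [0.5182 0.1712 0.056 ] len 0.05886594793336158 wid 0.021422227435582065 yaw -0.8390904540265113 -0.9590366518493746
foot0 [ 0.4846 -0.1523  0.    ] len 0.12960794485786123 wid 0.10910221364301848 yaw 7.187272762144663 7.177219497810819
foot0.01 [ 0.4849 -0.1505  0.01  ] len 0.12806810087125958 wid 0.10780599381801173 yaw 7.1872727621446675 7.177219497810823
foot0.012 [ 0.4849 -0.1502  0.012 ] len 0.12776013207393913 wid 0.10754674985301037 yaw 7.187272762144679 7.177219497810832
foot0.02 [ 0.4852 -0.1488  0.02  ] len 0.1265282568846578 wid 0.10650977399300499 yaw 7.187272762144669 7.177219497810824
lip0.098 [ 0.4768 -0.1533  0.098 ] len 0.014095240830146278 wid 0.06856086133027094 yaw 6.618233029661532 7.0705752682184455
lip0.11 [ 0.4773 -0.1509  0.11  ] len 0.013867805091855808 wid 0.06745458792193482 yaw 6.618233029661407 7.070575268218448
lip0.122 [ 0.4778 -0.1485  0.122 ] len 0.013640369353565258 wid 0.06634831451359866 yaw 6.6182330296615195 7.070575268218482
lip [ 0.4739 -0.1296  0.1136]
lip [ 0.476  -0.1494  0.1116]
lip [ 0.4787 -0.1693  0.1093]
lip [ 0.4714 -0.1395  0.1116]
lip [ 0.4797 -0.159   0.1126]
plate [ 0.4845 -0.1314  0.1057]
plate [ 0.489  -0.1639  0.107 ]
jaw [ 0.5016 -0.1426  0.0843]
jaw [ 0.5061 -0.17    0.083 ]
jaw [ 0.457  -0.134   0.0837]
foot [ 0.4257 -0.1444  0.0156]
foot [ 0.4254 -0.1625  0.0157]
table [ 0.4735 -0.242   0.0005]
table [ 0.4371 -0.2395  0.0017]
mat [0.59   0.2218 0.0049]
mat [0.5411 0.1449 0.0041]
blade [0.5601 0.1721 0.0111]
blade [0.4674 0.1726 0.0104]
handle [0.5177 0.1735 0.0555]
```

```bash
cat >> h.py <<'E'
from scipy.spatial.transform import Rotation as Ro
np.set_printoptions(precision=4,suppress=True)
def goal(p,yaw,pr=True):
    s=bot.read_state(); R=np.array(s["tcp_rot"]).reshape(3,3); x=np.array(s["position"])
    t=np.radians(yaw); G=np.array([[np.cos(t),np.sin(t),0],[np.sin(t),-np.cos(t),0],[0,0,-1]])
    w=Ro.from_matrix(R.T@G).as_rotvec()
    print("t",s["time_s"],"pos",x,"yaw",np.degrees(np.arctan2(R[1,0],R[0,0])),"F",s["force"],"op",s["opening"])
    print("slide now-frame mm",1000*R.T@(np.array(p)-x),"in goal frame",1000*G.T@(np.array(p)-x),"twist",w)
E
python3 - <<'E'
from h import *
goal((.43,-.2,.22),-.85)
goal((.5185,.172,.22),-.85)
E
```

```text
t 0.1 pos [ 0.1448 -0.6073  0.2217] yaw 13.39279522107857 F [0.4413 0.4366 0.6718] op 1.0015013954494707
slide now-frame mm [ 371.8189 -330.1734    2.4278] in goal frame [ 279.1564 -411.5077    1.6638] twist [-0.002  -0.0001  0.2486]
t 0.1 pos [ 0.1448 -0.6073  0.2217] yaw 13.39279522107857 F [0.4413 0.4366 0.6718] op 1.0015013954494707
slide now-frame mm [ 544.0769 -671.5572    3.1466] in goal frame [ 362.1282 -784.7796    1.6638] twist [-0.002  -0.0001  0.2486]
```

carry_out:
  grip: [1,1,1,1,1,1,1,1,1,1]
  slide:
    - [35,-35,0]
    - [33,-36,0]
    - [30,-38,0]
    - [28,-40,0]
    - [28,-40,0]
    - [28,-40,0]
    - [28,-40,0]
    - [28,-40,0]
    - [28,-40,0]
    - [28,-40,0]
  twist:
    - [0,0,0.08]
    - [0,0,0.08]
    - [0,0,0.08]
    - [0,0,0]
    - [0,0,0]
    - [0,0,0]
    - [0,0,0]
    - [0,0,0]
    - [0,0,0]
    - [0,0,0]

```text
time_s: 1.1
position: [0.4291, -0.2036, 0.2177]
tcp_rot: [[1.0, -0.031, -0.002], [-0.031, -1.0, 0.002], [-0.002, -0.002, -1.0]]
force: [0.4, -0.9, -0.2]
opening: 1.0
```

```bash
python3 -c "
from h import *
goal((.5185,.172,.15),-.85)"
```

```text
t 1.1 pos [ 0.4291 -0.2036  0.2177] yaw -1.7764101770513017 F [ 0.4338 -0.8935 -0.1612] op 0.9999988766080571
slide now-frame mm [  77.7985 -378.1293   68.1804] in goal frame [  83.7843 -376.9271   67.7425] twist [-0.0015  0.0018 -0.0162]
```

carry_out:
  grip: [1,1,1,1,1,1,1,1,1,1]
  slide:
    - [10,-40,5]
    - [10,-40,5]
    - [10,-40,5]
    - [10,-40,5]
    - [10,-40,5]
    - [10,-40,8]
    - [10,-40,8]
    - [8,-40,8]
    - [6,-40,8]
    - [0,-17,8]
  twist:
    - [0,0,-0.016]
    - [0,0,0]
    - [0,0,0]
    - [0,0,0]
    - [0,0,0]
    - [0,0,0]
    - [0,0,0]
    - [0,0,0]
    - [0,0,0]
    - [0,0,0]

```text
time_s: 2.1
position: [0.5242, 0.191, 0.1497]
tcp_rot: [[1.0, -0.01, 0.003], [-0.01, -1.0, 0.0], [0.003, -0.0, -1.0]]
force: [-0.1, -0.3, -0.1]
opening: 1.002
```

```bash
python3 -c "
from h import *
goal((.5185,.172,.019),-.85)
s=bot.read_state()
c=bot.capture('wrist');save('w1.png',c)
T=c['T_tool_cam'];print(T)
import pickle;pickle.dump((s,c),open('w1.pkl','wb'))"
```

```text
t 2.1 pos [0.5242 0.191  0.1497] yaw -0.5568506607369843 F [-0.1344 -0.308  -0.1187] op 1.0024449491713974
slide now-frame mm [ -5.8418  19.0553 130.6814] in goal frame [ -5.4066  19.0342 130.7032] twist [-0.0004 -0.0026  0.0051]
[[-0.0006  0.9552  0.2958  0.0814]
 [ 1.      0.0006  0.0001  0.0004]
 [-0.0001  0.2958 -0.9552 -0.1623]
 [ 0.      0.      0.      1.    ]]
```

View pics/w1.png

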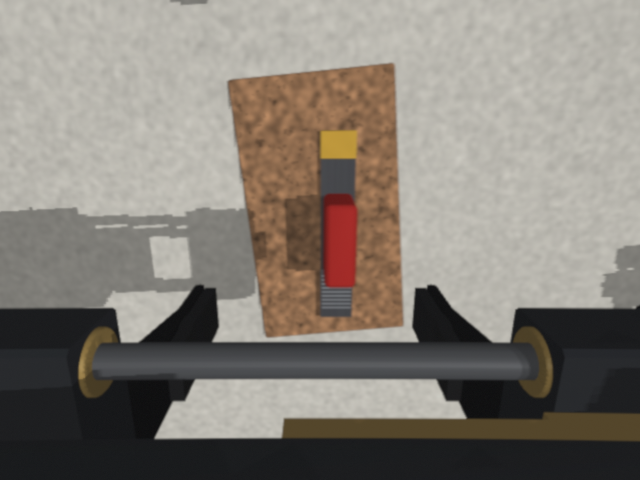

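```bash
python3 -c "
from h import *
import pickle
s,c=pickle.load(open('w1.pkl','rb'))
W=np.eye(4);W[:3,:3]=np.array(s['tcp_rot']).reshape(3,3);W[:3,3]=s['position']
M=W@c['T_tool_cam']
P=np.array([pt(c,u,v,.010,M[:3,:3],M[:3,3]) for u,v in [(320,131),(357,131),(351.5,315),(320,315)]])
print(P,P.mean(0)); L=P[0]+P[1]-P[2]-P[3]; print(np.linalg.norm(L)/2,np.degrees(np.arctan2(L[1],L[0])))
"
```

```text
[[0.595  0.1863 0.01  ]
 [0.5947 0.1595 0.01  ]
 [0.4467 0.1611 0.01  ]
 [0.447  0.1873 0.01  ]] [0.5209 0.1736 0.01  ]
0.14805821534672653 -0.4938651942936412
```

carry_out:
  grip: [1,1,1,1,1,1,1]
  slide:
    - [-4,18,10]
    - [0,0,25]
    - [0,0,30]
    - [0,0,30]
    - [0,0,20]
    - [0,0,10]
    - [0,0,3]
  twist:
    - [0,0,0.003]
    - [0,0,0]
    - [0,0,0]
    - [0,0,0]
    - [0,0,0]
    - [0,0,0]
    - [0,0,0]

```text
time_s: 2.85
position: [0.5185, 0.1737, 0.0158]
tcp_rot: [[1.0, -0.008, -0.0], [-0.008, -1.0, 0.0], [-0.0, -0.0, -1.0]]
force: [0.0, -0.2, 0.1]
opening: 0.995
```

```bash
python3 -c "
from h import *
goal((.520,.173,.019),-.7)
s=bot.read_state()
c=bot.capture('wrist');save('w2.png',c)"
```

```text
t 2.85 pos [0.5185 0.1737 0.0158] yaw -0.4357459131170487 F [ 0.0403 -0.1501  0.117 ] op 0.995232669244833
slide now-frame mm [ 1.4582  0.6798 -3.1888] in goal frame [ 1.4623  0.6734 -3.1883] twist [-0.0001  0.0003  0.0046]
```

View pics/w2.png

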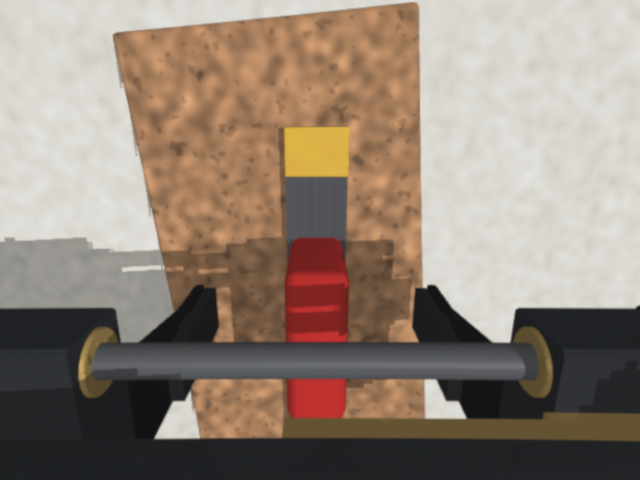

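carry_out:
  grip: [1,-1,-1,-1,-1,-1,-1,-1]
  slide:
    - [1.5,0.5,-2]
    - [0,0,0]
    - [0,0,0]
    - [0,0,0]
    - [0,0,0]
    - [0,0,0]
    - [0,0,0]
    - [0,0,0]
  twist:
    - [0,0,0.004]
    - [0,0,0]
    - [0,0,0]
    - [0,0,0]
    - [0,0,0]
    - [0,0,0]
    - [0,0,0]
    - [0,0,0]

```text
time_s: 3.7
position: [0.5234, 0.1735, 0.0226]
tcp_rot: [[1.0, -0.012, 0.008], [-0.012, -1.0, 0.001], [0.008, -0.001, -1.0]]
force: [0.2, 0.9, 0.5]
opening: 0.449
```

```bash
python3 -c "
from h import *
goal((.520,.173,.17),-.7)"
```

```text
t 3.7 pos [0.5234 0.1735 0.0226] yaw -0.6711834976788581 F [0.1555 0.9113 0.4876] op 0.44901268939062644
slide now-frame mm [  -2.1324    0.3307 -147.4618] in goal frame [  -3.3715    0.5035 -147.4382] twist [-0.0012 -0.0084  0.0005]
```

carry_out:
  grip: [-1,-1,-1,-1]
  slide:
    - [-3,0.5,4]
    - [0,0,0]
    - [0,0,0]
    - [0,0,0]
  twist:
    - [0,-0.008,0]
    - [0,0,0]
    - [0,0,0]
    - [0,0,0]

```text
time_s: 4.1
position: [0.5201, 0.1731, 0.0182]
tcp_rot: [[1.0, -0.012, -0.0], [-0.012, -1.0, 0.001], [-0.0, -0.001, -1.0]]
force: [-0.3, -0.9, 0.9]
opening: 0.25
```

```bash
python3 -c "
from h import *
goal((.520,.173,.019),-.7)"
```

```text
t 4.1 pos [0.5201 0.1731 0.0182] yaw -0.6690270865868765 F [-0.276  -0.8758  0.8876] op 0.2495919719345374
slide now-frame mm [-0.0928  0.0998 -0.7744] in goal frame [-0.0925  0.1008 -0.7743] twist [-0.0012  0.0004  0.0005]
```

carry_out:
  grip: [-1,-1,-1,-1,-1,-1]
  slide:
    - [0,0,0]
    - [0,0,0]
    - [0,0,-5]
    - [0,0,-30]
    - [0,0,-45]
    - [0,0,-45]
  twist:
    - [0,0,0]
    - [0,0,0]
    - [0,0,0]
    - [0,0,0]
    - [0,0,0]
    - [0,0,0]

```text
time_s: 4.7
position: [0.5131, 0.1717, 0.1383]
tcp_rot: [[1.0, -0.012, -0.024], [-0.012, -1.0, -0.002], [-0.024, 0.002, -1.0]]
force: [0.7, -0.4, -4.5]
opening: 0.256
```

```bash
python3 -c "
from h import *
import numpy as np
h=np.radians(7.1);o=np.array([.4852,-.1497]);p=o-.040*np.array([np.cos(h),np.sin(h)])
print(p)
goal((*p,.16),7.1)
s=bot.read_state();print(s['moment'])
c=bot.capture('wrist');save('w3.png',c)"
```

```text
[ 0.4455 -0.1546]
t 4.7 pos [0.5131 0.1717 0.1383] yaw -0.6920937960076556 F [ 0.7448 -0.354  -4.5428] op 0.255837548459938
slide now-frame mm [-64.18   327.1722 -19.4998] in goal frame [-107.4463  315.478   -21.6777] twist [ 0.0004  0.0239 -0.136 ]
[ 0.0198 -0.0934 -0.042 ]
```

View pics/w3.png

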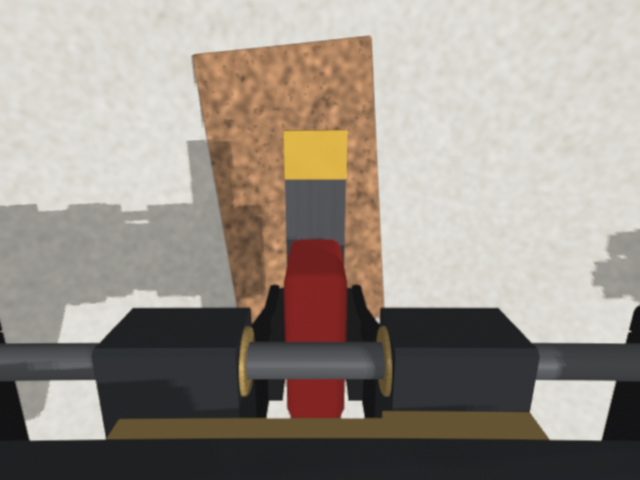

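carry_out:
  grip: [-1,-1,-1,-1,-1,-1,-1,-1,-1,-1,-1]
  slide:
    - [-5,20,-15]
    - [-10,30,-10]
    - [-10,35,0]
    - [-12,35,0]
    - [-12,35,0]
    - [-12,35,0]
    - [-12,35,0]
    - [-12,35,0]
    - [-10,30,0]
    - [-6,15,0]
    - [0,0,0]
  twist:
    - [0,0.024,-0.04]
    - [0,0,-0.05]
    - [0,0,-0.046]
    - [0,0,0]
    - [0,0,0]
    - [0,0,0]
    - [0,0,0]
    - [0,0,0]
    - [0,0,0]
    - [0,0,0]
    - [0,0,0]

```text
time_s: 5.85
position: [0.4453, -0.151, 0.1709]
tcp_rot: [[0.991, 0.134, 0.018], [0.134, -0.991, 0.002], [0.018, 0.001, -1.0]]
force: [0.1, -0.1, -4.2]
opening: 0.246
```

```bash
python3 -c "
from h import *
goal((.4455,-.1546,.16),7.1)
s=bot.read_state();print(s['moment'])
c=bot.capture('wrist');save('w4.png',c)
c=bot.capture('scene');save('s4.png',c,(170,150,330,290),5)
c=bot.capture('top');save('t4.png',c,(330,245,490,385),5)
"
```

```text
t 5.85 pos [ 0.4453 -0.151   0.1709] yaw 7.727925901717666 F [ 0.0688 -0.0877 -4.2208] op 0.24628890381320584
slide now-frame mm [-0.5169  3.5348 10.9164] in goal frame [-0.2766  3.5469 10.9212] twist [ 0.0007 -0.0185  0.011 ]
[0.0287 0.0228 0.0108]
```

View pics/w4.png

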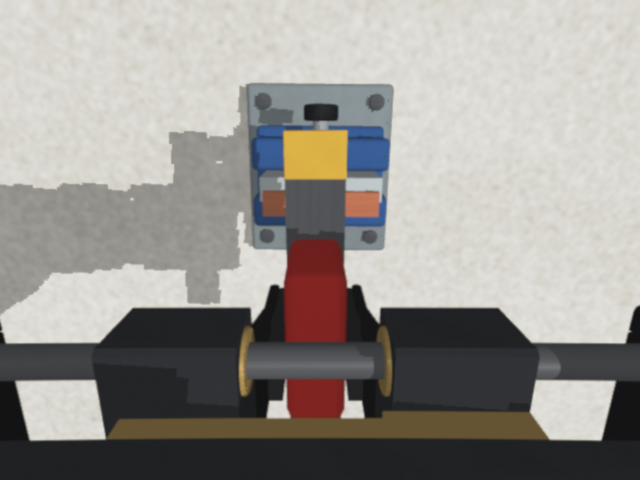

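View pics/s4.png

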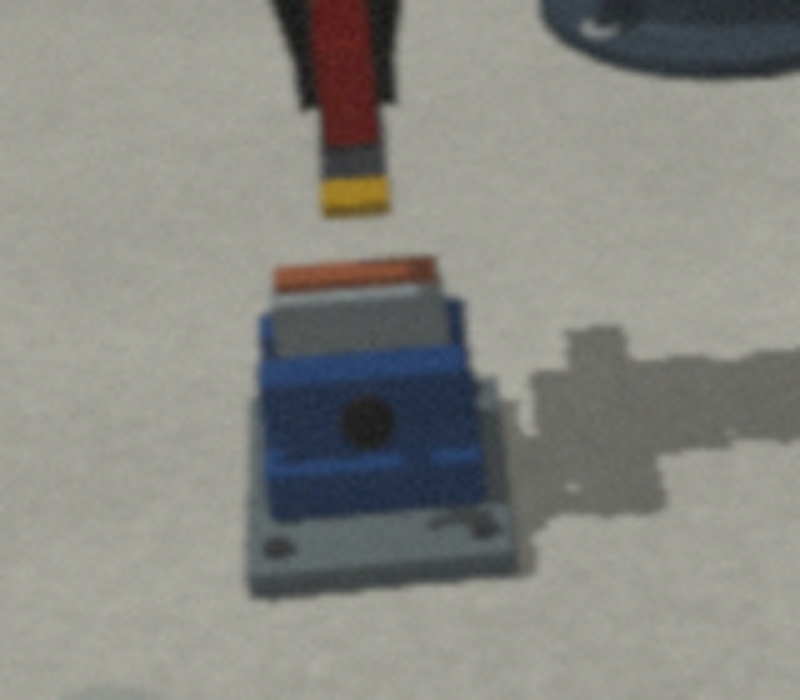

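View pics/t4.png

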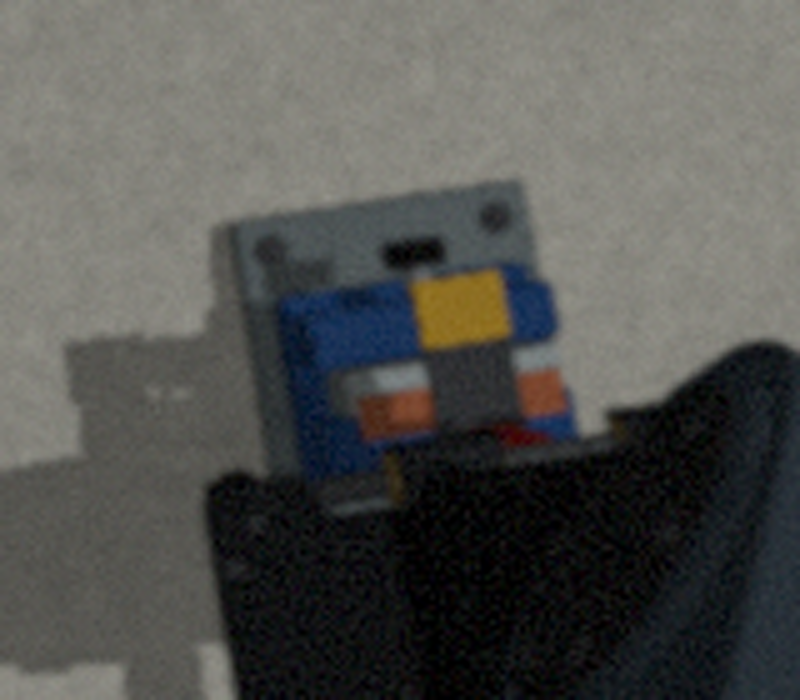

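carry_out:
  grip: [-1,-1,-1,-1]
  slide:
    - [0,3,12]
    - [0,0,18]
    - [0,0,3]
    - [0,0,0]
  twist:
    - [0,-0.018,0.01]
    - [0,0,0]
    - [0,0,0]
    - [0,0,0]

```text
time_s: 6.4
position: [0.4468, -0.1475, 0.1356]
tcp_rot: [[0.991, 0.132, -0.003], [0.132, -0.991, 0.001], [-0.003, -0.002, -1.0]]
force: [0.6, -0.8, -3.6]
opening: 0.248
```

```bash
cat > g.py <<'E'
from h import *
import sys
# pose in holder frame
def hp(n=1):
    s=bot.read_state(); R=np.array(s["tcp_rot"]).reshape(3,3); x=np.array(s["position"])
    h=np.radians(7.1); H=np.array([[np.cos(h),np.sin(h),0],[np.sin(h),-np.cos(h),0],[0,0,-1]])
    d=x-np.array([.4852,-.1497,0]); l=H.T@d
    print("t %.2f holder x %.1f y(tool) %.1f  z %.1f"%(s["time_s"],l[0]*1e3,l[1]*1e3,x[2]*1e3),"twist err",Ro.from_matrix(R.T@H).as_rotvec(),"F",s["force"],"M",s["moment"])
hp()
E
python3 g.py; python3 g.py
```

```text
t 6.40 holder x -37.8 y(tool) -6.9  z 135.6 twist err [-0.0017  0.0026  0.0085] F [ 0.5721 -0.8191 -3.5924] M [ 0.0971  0.0059 -0.0177]
t 6.40 holder x -37.8 y(tool) -6.9  z 135.6 twist err [-0.0017  0.0026  0.0085] F [ 0.5721 -0.8191 -3.5924] M [ 0.0971  0.0059 -0.0177]
```

carry_out:
  grip: [-1,-1,-1]
  slide:
    - [-1,6.5,3]
    - [0,0,2]
    - [0,0,1.5]
  twist:
    - [0,0,0.008]
    - [0,0,0]
    - [0,0,0]

```text
time_s: 6.7
position: [0.4475, -0.1541, 0.1292]
tcp_rot: [[0.992, 0.125, -0.002], [0.125, -0.992, 0.001], [-0.002, -0.001, -1.0]]
force: [0.0, 0.3, -3.2]
opening: 0.249
```

```bash
python3 g.py
```

```text
t 6.70 holder x -37.9 y(tool) -0.3  z 129.2 twist err [-0.0008  0.0019  0.0017] F [ 0.0079  0.2961 -3.247 ] M [-0.0439  0.0274  0.0048]
```

carry_out:
  grip: [-1,-1]
  slide:
    - [0.5,0,2]
    - [0.5,0,1.5]
  twist:
    - [0,0,0]
    - [0,0,0]

```text
time_s: 6.9
position: [0.4489, -0.1543, 0.1259]
tcp_rot: [[0.992, 0.125, -0.001], [0.125, -0.992, -0.0], [-0.001, -0.0, -1.0]]
force: [-0.6, -0.4, -4.3]
opening: 0.254
```

```bash
python3 g.py
```

```text
t 6.90 holder x -36.6 y(tool) 0.1  z 125.9 twist err [-0.      0.0009  0.0011] F [-0.607  -0.4132 -4.2774] M [0.0082 0.0002 0.0297]
```

carry_out:
  grip: [-1,-1]
  slide:
    - [0,0,1]
    - [0.5,0,1]
  twist:
    - [0,0,0]
    - [0,0,0]

```text
time_s: 7.1
position: [0.4492, -0.1544, 0.124]
tcp_rot: [[0.992, 0.125, -0.001], [0.125, -0.992, -0.0], [-0.001, 0.0, -1.0]]
force: [-3.2, -0.3, 1.6]
opening: 0.25
```

```bash
python3 g.py
```

```text
t 7.10 holder x -36.3 y(tool) 0.2  z 124.0 twist err [0.0002 0.0013 0.0012] F [-3.2317 -0.3203  1.5667] M [-0.1112  0.3173 -0.0341]
```

carry_out:
  grip: [-1,-1,-1]
  slide:
    - [3,0,1]
    - [4,0,0.6]
    - [4,0,0.4]
  twist:
    - [0,0,0]
    - [0,0,0]
    - [0,0,0]

```text
time_s: 7.4
position: [0.4583, -0.1528, 0.1231]
tcp_rot: [[0.992, 0.126, -0.006], [0.126, -0.992, -0.0], [-0.006, -0.0, -1.0]]
force: [-4.1, 0.2, 5.0]
opening: 0.254
```

```bash
python3 g.py
```

```text
t 7.40 holder x -27.1 y(tool) -0.2  z 123.1 twist err [-0.0005  0.0057  0.0021] F [-4.1182  0.2468  4.9727] M [-0.133   0.7137  0.0014]
```

carry_out:
  grip: [-1,-1,-1,-1]
  slide:
    - [4,0,0.5]
    - [4,0,0.5]
    - [4,0,0.4]
    - [4,0,0.4]
  twist:
    - [0,0.003,0]
    - [0,0,0]
    - [0,0,0]
    - [0,0,0]

```text
time_s: 7.8
position: [0.4731, -0.1504, 0.1226]
tcp_rot: [[0.992, 0.128, -0.008], [0.128, -0.992, -0.0], [-0.007, -0.001, -1.0]]
force: [-5.4, -1.7, 6.5]
opening: 0.25
```

```bash
python3 g.py
```

```text
t 7.80 holder x -12.1 y(tool) -0.8  z 122.6 twist err [-0.0008  0.0075  0.0045] F [-5.4142 -1.6904  6.5359] M [-0.2061  1.0418 -0.0687]
```

carry_out:
  grip: [-1,-1,-1,-1,-1]
  slide:
    - [4,0,0.4]
    - [4,0,0.4]
    - [4,0,0.4]
    - [4,0,0.4]
    - [4,0,0.4]
  twist:
    - [0,0.005,0.003]
    - [0,0.002,0]
    - [0,0.002,0]
    - [0,0,0]
    - [0,0,0]

```text
time_s: 8.3
position: [0.4902, -0.1473, 0.1224]
tcp_rot: [[0.992, 0.129, -0.008], [0.129, -0.992, 0.001], [-0.008, -0.002, -1.0]]
force: [-5.5, -1.7, 7.0]
opening: 0.252
```

```bash
python3 g.py
```

```text
t 8.30 holder x 5.3 y(tool) -1.8  z 122.4 twist err [-0.0019  0.0082  0.0059] F [-5.4733 -1.6718  7.0484] M [-0.2848  1.1327  0.0154]
```

carry_out:
  grip: [-1,-1,-1,-1,-1]
  slide:
    - [4,0.5,0.4]
    - [4,0.3,0.4]
    - [4,0.3,0.4]
    - [4,0.3,0.4]
    - [4,0,0.4]
  twist:
    - [0,0.003,0.004]
    - [0,0.002,0]
    - [0,0.002,0]
    - [0,0.002,0]
    - [0,0,0]

```text
time_s: 8.8
position: [0.5062, -0.1449, 0.1221]
tcp_rot: [[0.991, 0.13, -0.012], [0.13, -0.992, 0.003], [-0.012, -0.005, -1.0]]
force: [-5.3, -2.1, 7.2]
opening: 0.25
```

```bash
python3 g.py
```

```text
t 8.80 holder x 21.4 y(tool) -2.1  z 122.1 twist err [-0.0046  0.0119  0.0065] F [-5.3153 -2.1178  7.2471] M [-0.2834  1.1741  0.0272]
```

carry_out:
  grip: [-1,-1,-1,-1]
  slide:
    - [4,0.3,0.3]
    - [4,0.3,0.3]
    - [4,0.3,0.3]
    - [4,0,0.3]
  twist:
    - [0,0.004,0.004]
    - [0,0.003,0]
    - [0,0.002,0]
    - [0,0,0]

```text
time_s: 9.2
position: [0.5195, -0.1429, 0.1222]
tcp_rot: [[0.992, 0.129, -0.013], [0.129, -0.992, 0.005], [-0.012, -0.006, -1.0]]
force: [-5.1, -1.6, 5.0]
opening: 0.251
```

```bash
python3 g.py
```

```text
t 9.20 holder x 34.9 y(tool) -2.5  z 122.2 twist err [-0.0063  0.0123  0.0058] F [-5.0874 -1.6362  5.0313] M [-0.302   1.161  -0.0113]
```

carry_out:
  grip: [-1,-1,-1,-1]
  slide:
    - [2,0,-8]
    - [1,0,-12]
    - [0,0,-10]
    - [0,0,-3]
  twist:
    - [0,0,0]
    - [0,0,0]
    - [0,0,0]
    - [-0.004,0,0.004]

```text
time_s: 9.6
position: [0.5263, -0.1421, 0.1563]
tcp_rot: [[0.992, 0.125, -0.007], [0.125, -0.992, 0.001], [-0.007, -0.002, -1.0]]
force: [0.5, -0.3, -4.0]
opening: 0.25
```

```bash
python3 g.py; python3 -c "
from h import *
c=bot.capture('scene');save('s5.png',c,(170,150,330,290),5)
c=bot.capture('wrist');save('w5.png',c)"
```

```text
t 9.60 holder x 41.7 y(tool) -2.4  z 156.3 twist err [-0.0023  0.0071  0.0009] F [ 0.5317 -0.3436 -3.9695] M [-0.0385 -0.0304 -0.0368]
```

View pics/s5.png

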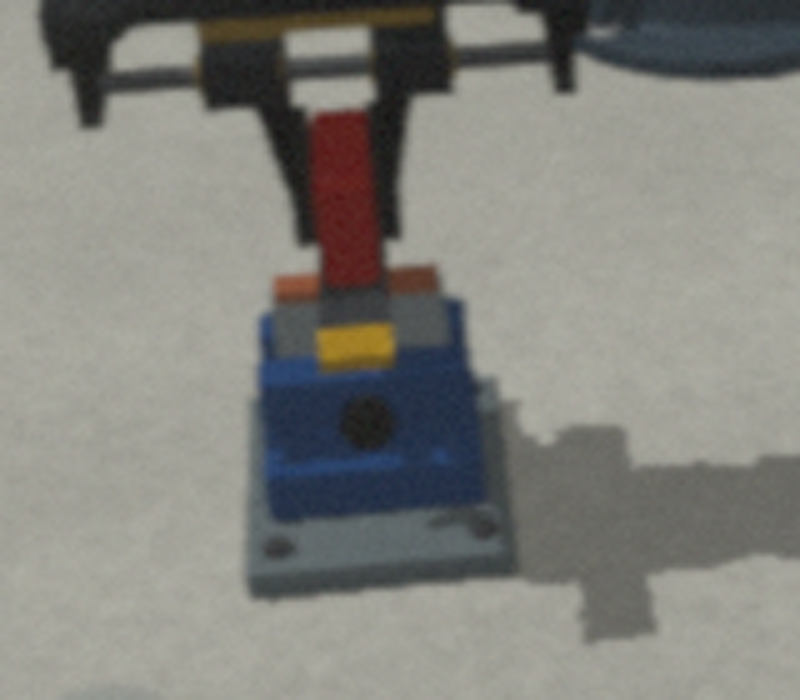

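View pics/w5.png

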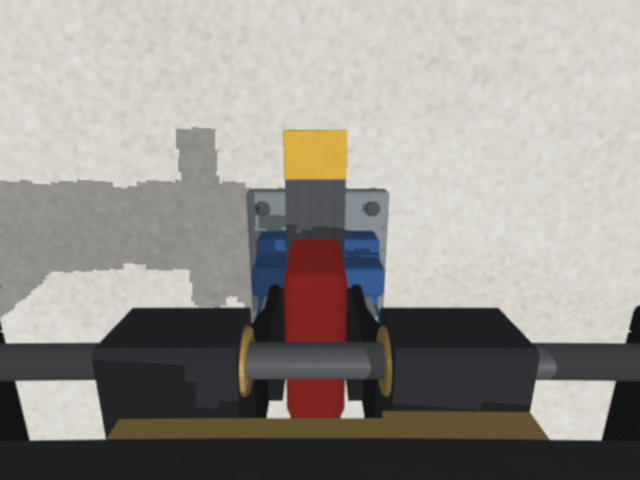

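carry_out:
  grip: [-1,-1,-1,-1,-1]
  slide:
    - [-20,0,0]
    - [-35,2,0]
    - [-25,0,0]
    - [0,0,12]
    - [0,0,10]
  twist:
    - [0,0.006,0]
    - [0,0,0]
    - [0,0,0]
    - [0,0,0]
    - [0,0,0]

```text
time_s: 10.2
position: [0.4451, -0.154, 0.134]
tcp_rot: [[0.992, 0.126, 0.002], [0.126, -0.992, 0.001], [0.002, -0.0, -1.0]]
force: [-0.4, -0.8, -3.4]
opening: 0.254
```

```bash
python3 g.py;  python3 -c "
from h import *
c=bot.capture('scene');save('s6.png',c,(170,150,330,290),5)
c=bot.capture('wrist');save('w6.png',c,(220,70,420,260),4)"
```

```text
t 10.20 holder x -40.3 y(tool) -0.7  z 134.0 twist err [-0.0005 -0.0023  0.0021] F [-0.3558 -0.8179 -3.3549] M [-0.0125 -0.0355  0.0376]
```

View pics/s6.png

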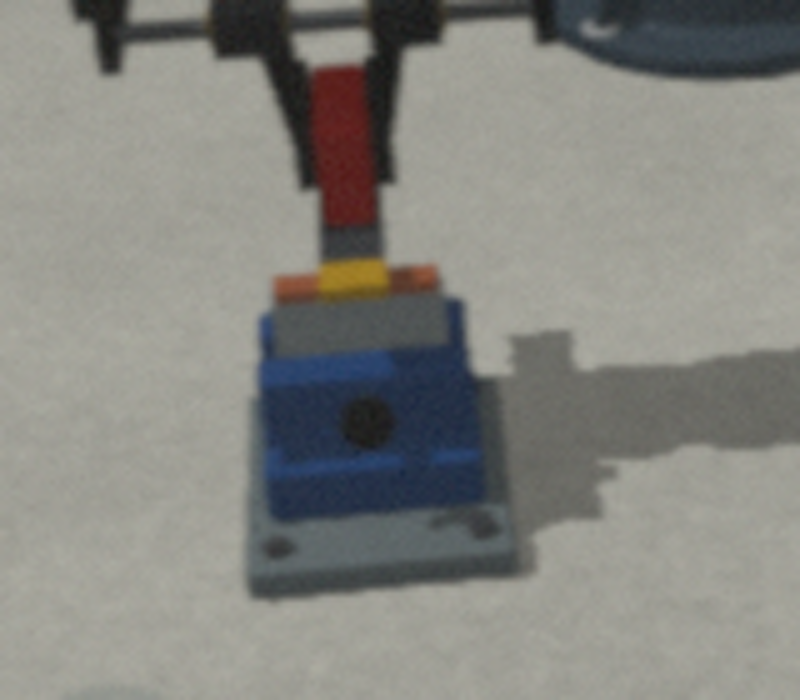

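View pics/w6.png

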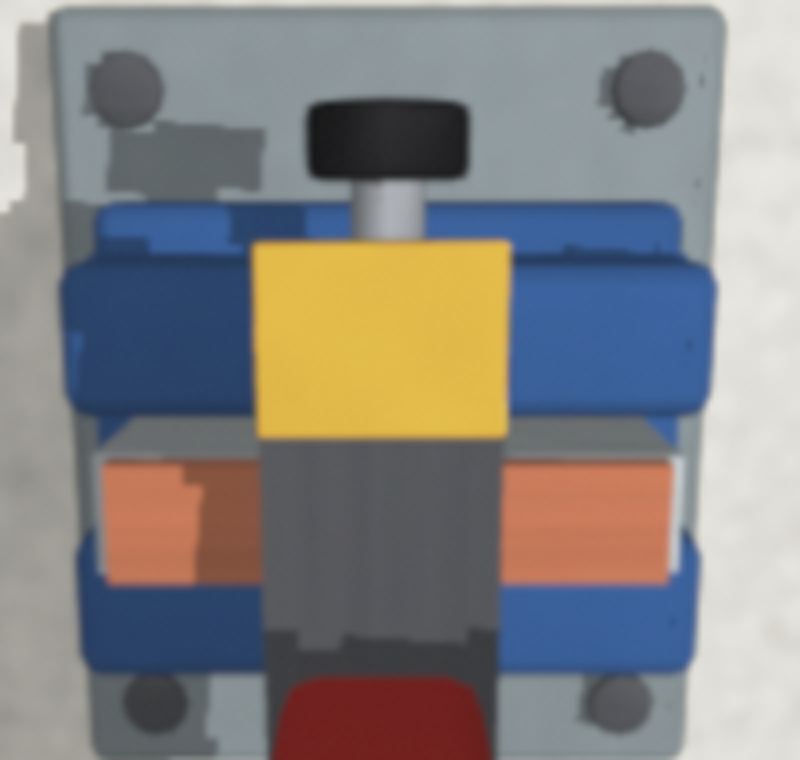

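carry_out:
  grip: [-1,-1,-1,-1,-1]
  slide:
    - [0.5,0,5]
    - [0.5,0,3]
    - [0.5,0,1.5]
    - [0.5,0,1]
    - [0.5,0,1]
  twist:
    - [0,0,0]
    - [0,0,0]
    - [0,0,0]
    - [0,0,0]
    - [0,0,0]

```text
time_s: 10.8
position: [0.4478, -0.1536, 0.1223]
tcp_rot: [[0.992, 0.13, -0.003], [0.13, -0.992, 0.001], [-0.002, -0.001, -1.0]]
force: [-5.8, -0.8, 6.3]
opening: 0.243
```

```bash
python3 g.py
```

```text
t 10.80 holder x -37.6 y(tool) -0.8  z 122.3 twist err [-0.0012  0.0024  0.006 ] F [-5.7708 -0.8244  6.2701] M [-0.2325  0.7151 -0.0588]
```

carry_out:
  grip: [-1,-1,-1,-1,-1,-1,-1,-1]
  slide:
    - [4.5,0.2,0.3]
    - [4.5,0.2,0.3]
    - [4.5,0.2,0.4]
    - [4.5,0.2,0.4]
    - [4.5,0.2,0.4]
    - [4.5,0.2,0.4]
    - [4.5,0.2,0.4]
    - [4.5,0.2,0.4]
  twist:
    - [0,0.002,0.003]
    - [0,0.002,0.001]
    - [0,0.002,0.001]
    - [0,0.002,0.001]
    - [0,0.002,0.001]
    - [0,0.002,0.001]
    - [0,0.002,0.001]
    - [0,0.002,0.001]

```text
time_s: 11.6
position: [0.481, -0.1498, 0.1222]
tcp_rot: [[0.992, 0.123, 0.004], [0.123, -0.992, 0.003], [0.005, -0.003, -1.0]]
force: [-5.0, -0.5, 7.3]
opening: 0.252
```

```bash
python3 g.py
```

```text
t 11.60 holder x -4.1 y(tool) -0.5  z 122.2 twist err [-0.0025 -0.0047 -0.0003] F [-5.0499 -0.5228  7.3389] M [-0.257   1.1983 -0.0025]
```

carry_out:
  grip: [-1,-1,-1,-1,-1,-1]
  slide:
    - [4.5,0.2,0.4]
    - [4.5,0.2,0.4]
    - [4.5,0.2,0.4]
    - [4.5,0.2,0.4]
    - [4.5,0.2,0.4]
    - [4.5,0.2,0.4]
  twist:
    - [0,-0.002,0.001]
    - [0,0,0.001]
    - [0,0.001,0.001]
    - [0,0.001,0.001]
    - [0,0.001,0.001]
    - [0,0.001,0.001]

```text
time_s: 12.2
position: [0.5042, -0.1469, 0.1217]
tcp_rot: [[0.993, 0.122, -0.008], [0.122, -0.993, 0.004], [-0.007, -0.005, -1.0]]
force: [-7.0, -0.7, 8.9]
opening: 0.25
```

```bash
python3 g.py
```

```text
t 12.20 holder x 19.2 y(tool) -0.4  z 121.7 twist err [-0.005   0.0074 -0.0017] F [-7.0221 -0.6531  8.9403] M [-0.2336  1.3549 -0.0063]
```

carry_out:
  grip: [-1,-1,-1,-1,-1,-1,-1,-1]
  slide:
    - [4.5,0.1,0.2]
    - [4.5,0.1,0.2]
    - [4.5,0,0.3]
    - [4.5,0,0.3]
    - [2,0,-8]
    - [1,0,-12]
    - [0,0,-10]
    - [0,0,-2]
  twist:
    - [0,0.002,0]
    - [0,0.002,0]
    - [0,0.002,0]
    - [0,0.002,0]
    - [0,0,0]
    - [0,0,0]
    - [0,0,0]
    - [0,0,0]

```text
time_s: 13.0
position: [0.5264, -0.1439, 0.1543]
tcp_rot: [[0.992, 0.124, -0.005], [0.125, -0.992, 0.006], [-0.004, -0.007, -1.0]]
force: [0.2, -0.1, -3.5]
opening: 0.253
```

```bash
python3 g.py
```

```text
t 13.00 holder x 41.6 y(tool) -0.7  z 154.3 twist err [-0.0065  0.004   0.0009] F [ 0.1785 -0.0565 -3.4954] M [ 0.0005 -0.008   0.0117]
```

carry_out:
  grip: [-1,-1,-1,-1,-1]
  slide:
    - [-20,0,0]
    - [-35,0.5,0]
    - [-25,0,0]
    - [0,0,11]
    - [0,0,9]
  twist:
    - [-0.006,0.003,0]
    - [0,0,0]
    - [0,0,0]
    - [0,0,0]
    - [0,0,0]

```text
time_s: 13.5
position: [0.4484, -0.1557, 0.1367]
tcp_rot: [[0.992, 0.125, 0.01], [0.125, -0.992, -0.004], [0.009, 0.006, -1.0]]
force: [0.7, -0.9, -3.7]
opening: 0.252
```

```bash
python3 g.py;  python3 -c "
from h import *
c=bot.capture('wrist');save('w7.png',c,(220,70,420,260),4)"
```

```text
t 13.50 holder x -37.3 y(tool) 1.5  z 136.7 twist err [ 0.0057 -0.0094  0.0013] F [ 0.7165 -0.938  -3.7468] M [ 0.0198 -0.0678  0.0187]
```

View pics/w7.png

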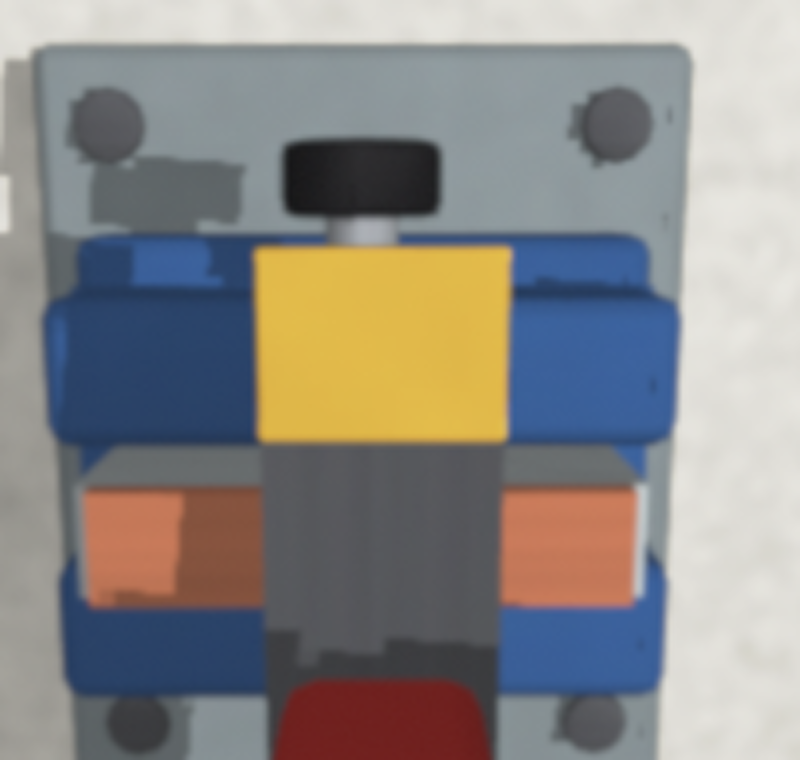

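carry_out:
  grip: [-1,-1,-1,-1,-1,-1]
  slide:
    - [0,-1.5,6]
    - [0.5,0,3]
    - [0.5,0,1.5]
    - [0.5,0,1]
    - [0.5,0,1]
    - [0.5,0,0.6]
  twist:
    - [0.005,-0.009,0]
    - [0,0,0]
    - [0,0,0]
    - [0,0,0]
    - [0,0,0]
    - [0,0,0]

```text
time_s: 14.15
position: [0.4498, -0.1539, 0.1232]
tcp_rot: [[0.992, 0.129, -0.007], [0.129, -0.992, -0.0], [-0.007, -0.0, -1.0]]
force: [-5.5, -0.5, 7.4]
opening: 0.251
```

```bash
python3 g.py
```

```text
t 14.15 holder x -35.7 y(tool) -0.2  z 123.2 twist err [-0.0005  0.007   0.0055] F [-5.549  -0.5091  7.3986] M [-0.0839  0.552   0.0146]
```

carry_out:
  grip: [-1,-1,-1,-1,-1,-1,-1]
  slide:
    - [4.5,0.2,0.3]
    - [4.5,0.2,0.3]
    - [4.5,0.2,0.4]
    - [4.5,0.2,0.4]
    - [4.5,0.2,0.4]
    - [4.5,0.2,0.4]
    - [4.5,0.2,0.4]
  twist:
    - [0,0.002,0.003]
    - [0,0.001,0.001]
    - [0,0.001,0.001]
    - [0,0.001,0.001]
    - [0,0.001,0.001]
    - [0,0.001,0.001]
    - [0,0.001,0.001]

```text
time_s: 14.85
position: [0.4795, -0.1505, 0.1228]
tcp_rot: [[0.992, 0.123, -0.006], [0.123, -0.992, 0.001], [-0.006, -0.002, -1.0]]
force: [-5.0, -0.1, 6.9]
opening: 0.253
```

```bash
python3 g.py
```

```text
t 14.85 holder x -5.8 y(tool) 0.1  z 122.8 twist err [-0.0015  0.0059 -0.0009] F [-5.0411 -0.1241  6.9363] M [-0.0915  1.0317 -0.0441]
```

carry_out:
  grip: [-1,-1,-1,-1,-1,-1]
  slide:
    - [4.5,0.2,0.4]
    - [4.5,0.2,0.4]
    - [4.5,0.2,0.4]
    - [4.5,0.2,0.4]
    - [4.5,0.2,0.4]
    - [4.5,0.2,0.4]
  twist:
    - [0,0.002,0.001]
    - [0,0.002,0]
    - [0,0.001,0]
    - [0,0.001,0]
    - [0,0.001,0]
    - [0,0.001,0]

```text
time_s: 15.45
position: [0.5019, -0.1474, 0.1214]
tcp_rot: [[0.992, 0.127, -0.015], [0.127, -0.992, 0.003], [-0.014, -0.005, -1.0]]
force: [-6.5, -1.0, 8.6]
opening: 0.251
```

```bash
python3 g.py
```

```text
t 15.45 holder x 16.8 y(tool) -0.3  z 121.4 twist err [-0.005   0.0142  0.0034] F [-6.5017 -0.9762  8.5511] M [-0.1834  1.4731 -0.0397]
```

carry_out:
  grip: [-1,-1,-1,-1,-1,-1,-1,-1,-1]
  slide:
    - [4.5,0.1,0.2]
    - [4.5,0.1,0.2]
    - [4.5,0,0.3]
    - [4.5,0,0.3]
    - [4.5,0,0.3]
    - [2,0,-8]
    - [1,0,-12]
    - [0,0,-10]
    - [0,0,-2]
  twist:
    - [0,0.005,0]
    - [0,0.002,0]
    - [0,0.002,0]
    - [0,0.002,0]
    - [0,0.002,0]
    - [0,0,0]
    - [0,0,0]
    - [0,0,0]
    - [0,0,0]

```text
time_s: 16.35
position: [0.5283, -0.1438, 0.1537]
tcp_rot: [[0.991, 0.131, -0.009], [0.131, -0.991, 0.005], [-0.008, -0.006, -1.0]]
force: [0.5, -0.2, -3.4]
opening: 0.251
```

```bash
python3 g.py
```

```text
t 16.35 holder x 43.5 y(tool) -0.5  z 153.7 twist err [-0.0064  0.0083  0.0071] F [ 0.4897 -0.1602 -3.3503] M [-0.0123 -0.0406 -0.0068]
```

carry_out:
  grip: [-1,-1,-1,-1,-1]
  slide:
    - [-20,0,0]
    - [-35,0.5,0]
    - [-27,0,0]
    - [0,0,11]
    - [0,0,9]
  twist:
    - [-0.006,0,0.006]
    - [0,0,0]
    - [0,0,0]
    - [0,0,0]
    - [0,0,0]

```text
time_s: 16.85
position: [0.4484, -0.1561, 0.1366]
tcp_rot: [[0.992, 0.125, 0.003], [0.125, -0.992, -0.006], [0.002, 0.006, -1.0]]
force: [-0.3, -0.3, -4.8]
opening: 0.252
```

```bash
python3 g.py;  python3 -c "
from h import *
c=bot.capture('wrist');save('w8.png',c,(220,70,420,260),4)"
```

```text
t 16.85 holder x -37.3 y(tool) 1.8  z 136.6 twist err [ 0.0059 -0.0024  0.0012] F [-0.3229 -0.2863 -4.7994] M [0.0257 0.0205 0.045 ]
```

View pics/w8.png

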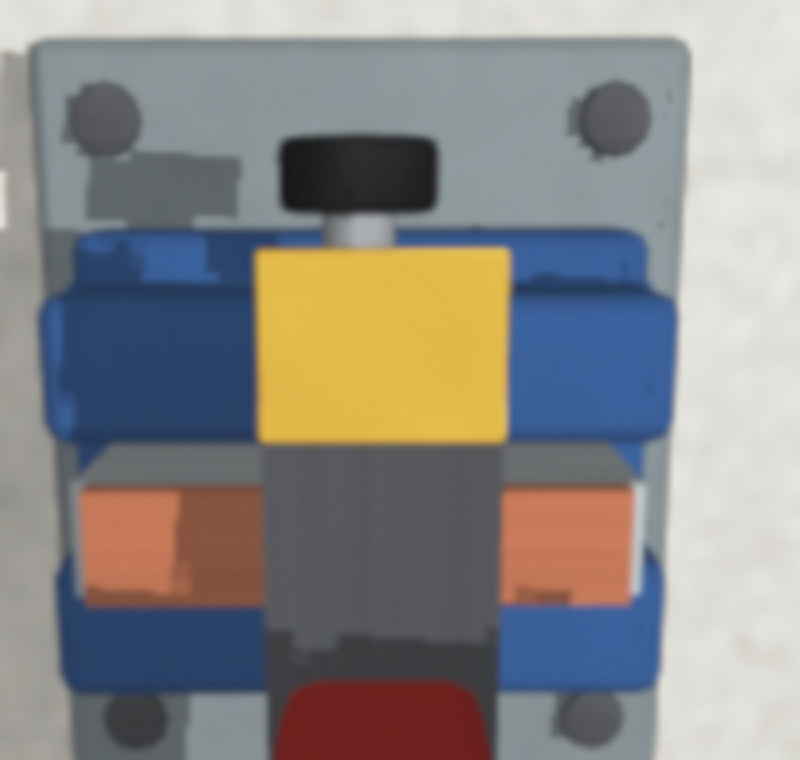

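The lip's position is unchanged from before the third stroke, so it is at its stop. I'll make a fourth stroke for margin.

carry_out:
  grip: [-1,-1,-1,-1,-1,-1]
  slide:
    - [0,-1.5,6]
    - [0.5,0,3]
    - [0.5,0,1.5]
    - [0.5,0,1]
    - [0.5,0,1]
    - [0.5,0,0.6]
  twist:
    - [0.005,-0.003,0]
    - [0,0,0]
    - [0,0,0]
    - [0,0,0]
    - [0,0,0]
    - [0,0,0]

```text
time_s: 17.5
position: [0.4495, -0.1543, 0.1234]
tcp_rot: [[0.992, 0.129, -0.008], [0.129, -0.992, -0.001], [-0.008, -0.0, -1.0]]
force: [-6.3, -0.0, 7.5]
opening: 0.253
```

```bash
python3 g.py
```

```text
t 17.50 holder x -36.0 y(tool) 0.1  z 123.4 twist err [-0.0003  0.008   0.0057] F [-6.3143 -0.0285  7.5123] M [-0.0136  0.6128 -0.0463]
```

carry_out:
  grip: [-1,-1,-1,-1,-1,-1,-1]
  slide:
    - [5,0.2,0.3]
    - [5,0.2,0.3]
    - [5,0.2,0.4]
    - [5,0.2,0.4]
    - [5,0.2,0.4]
    - [5,0.2,0.4]
    - [5,0.2,0.4]
  twist:
    - [0,0.003,0.003]
    - [0,0.001,0.001]
    - [0,0.001,0.001]
    - [0,0.001,0.001]
    - [0,0.001,0.001]
    - [0,0.001,0.001]
    - [0,0.001,0.001]

```text
time_s: 18.2
position: [0.4834, -0.1504, 0.1229]
tcp_rot: [[0.992, 0.123, -0.005], [0.123, -0.992, 0.0], [-0.005, -0.001, -1.0]]
force: [-4.7, -0.3, 6.5]
opening: 0.258
```

```bash
python3 g.py
```

```text
t 18.20 holder x -1.9 y(tool) 0.5  z 122.9 twist err [-0.0011  0.0052 -0.0008] F [-4.6719 -0.297   6.518 ] M [-0.0808  0.9588 -0.0495]
```

carry_out:
  grip: [-1,-1,-1,-1,-1]
  slide:
    - [5,0.2,0.4]
    - [5,0.2,0.4]
    - [5,0.2,0.4]
    - [5,0.2,0.3]
    - [5,0.2,0.3]
  twist:
    - [0,0.003,0.001]
    - [0,0.002,0]
    - [0,0.002,0]
    - [0,0.002,0]
    - [0,0.002,0]

```text
time_s: 18.7
position: [0.5054, -0.1475, 0.1216]
tcp_rot: [[0.992, 0.126, -0.007], [0.126, -0.992, 0.003], [-0.006, -0.004, -1.0]]
force: [-4.9, 0.1, 7.5]
opening: 0.248
```

```bash
python3 g.py
```

```text
t 18.70 holder x 20.3 y(tool) 0.3  z 121.6 twist err [-0.0041  0.0065  0.0022] F [-4.9422  0.0587  7.5437] M [-0.2774  1.3855 -0.0092]
```

carry_out:
  grip: [-1,-1,-1,-1,-1,-1,-1,-1]
  slide:
    - [5,0.1,0.2]
    - [5,0.1,0.2]
    - [5,0,0.3]
    - [5,0,0.3]
    - [2,0,-8]
    - [1,0,-12]
    - [0,0,-10]
    - [0,0,-10]
  twist:
    - [0,0.004,0]
    - [0,0.002,0]
    - [0,0.002,0]
    - [0,0.002,0]
    - [0,0,0]
    - [0,0,0]
    - [0,0,0]
    - [-0.005,0.006,0]

```text
time_s: 19.5
position: [0.5294, -0.144, 0.161]
tcp_rot: [[0.992, 0.128, 0.003], [0.128, -0.992, 0.002], [0.003, -0.002, -1.0]]
force: [0.4, -0.1, -3.5]
opening: 0.251
```

```bash
python3 g.py; python3 -c "
from h import *
goal((.527,.180,.15),0)"
```

```text
t 19.50 holder x 44.6 y(tool) -0.2  z 161.0 twist err [-0.0016 -0.0034  0.0046] F [ 0.4144 -0.1357 -3.4978] M [-0.0222  0.     -0.0079]
t 19.5 pos [ 0.5294 -0.144   0.161 ] yaw 7.361853633932368 F [ 0.4144 -0.1357 -3.4978] op 0.251050362137706
slide now-frame mm [  39.0909 -321.6588   11.6744] in goal frame [  -2.4123 -324.0389   11.0316] twist [-0.0018 -0.0033  0.1285]
```

carry_out:
  grip: [-1,-1,-1,-1,-1,-1,-1,-1,-1,-1,-1]
  slide:
    - [2,-20,0]
    - [3,-30,0]
    - [3,-35,0]
    - [3,-35,0]
    - [3,-35,0]
    - [3,-35,0]
    - [3,-35,0]
    - [3,-35,0]
    - [2,-30,0]
    - [1,-20,0]
    - [0,-8,0]
  twist:
    - [0,-0.003,0.02]
    - [0,0,0.02]
    - [0,0,0]
    - [0,0,0]
    - [0,0,0]
    - [0,0,0]
    - [0,0,0]
    - [0,0,0]
    - [0,0,0]
    - [0,0,0]
    - [0,0,0]

```text
time_s: 20.6
position: [0.5338, 0.1845, 0.171]
tcp_rot: [[0.997, 0.079, 0.026], [0.079, -0.997, -0.001], [0.025, 0.003, -1.0]]
force: [0.2, -1.3, -3.5]
opening: 0.249
```

```bash
python3 -c "
from h import *
goal((.527,.180,.04),4.8)
c=bot.capture('wrist');save('w9.png',c)
c=bot.capture('top');save('t9.png',c)"
```

```text
t 20.6 pos [0.5338 0.1845 0.171 ] yaw 4.542758573272978 F [ 0.2432 -1.2997 -3.5233] op 0.24856108755495385
slide now-frame mm [-10.4906   3.5139 130.7464] in goal frame [ -7.1772   3.9098 130.9589] twist [ 0.0033 -0.0254 -0.0045]
```

View pics/w9.png

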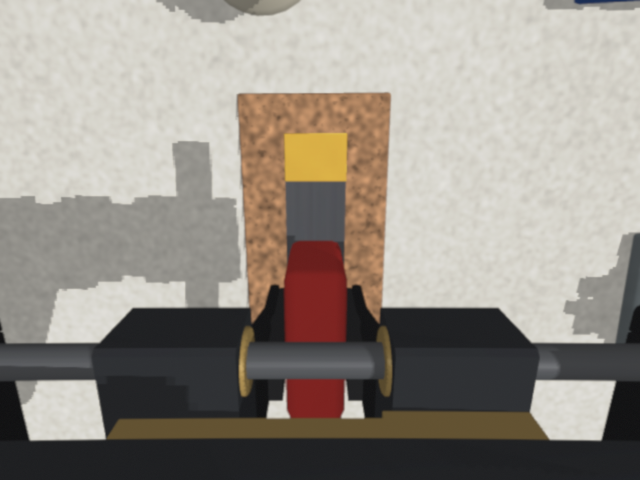

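View pics/t9.png

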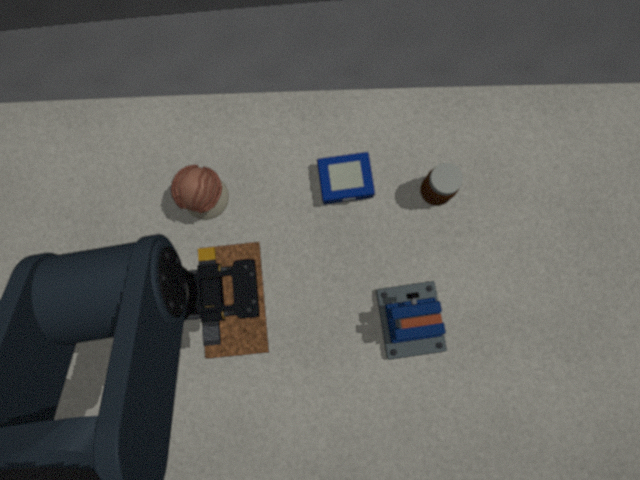

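carry_out:
  grip: [-1,-1,-1,-1,-1,-1,-1,-1]
  slide:
    - [-7,3,15]
    - [0,0,25]
    - [0,0,30]
    - [0,0,30]
    - [0,0,20]
    - [0,0,8]
    - [0,0,4]
    - [0,0,2]
  twist:
    - [0.003,-0.025,-0.004]
    - [0,0,0]
    - [0,0,0]
    - [0,0,0]
    - [0,0,0]
    - [0,0,0]
    - [0,0,0]
    - [0,0,0]

```text
time_s: 21.5
position: [0.5275, 0.1677, 0.0291]
tcp_rot: [[0.997, 0.072, -0.007], [0.072, -0.997, -0.004], [-0.007, 0.003, -1.0]]
force: [-0.0, -0.0, -4.2]
opening: 0.247
```

```bash
python3 -c "
from h import *
goal((.527,.180,.019),4.8)"
```

```text
t 21.5 pos [0.5275 0.1677 0.0291] yaw 4.1476895183273745 F [-0.0294 -0.0342 -4.1636] op 0.2474258982910765
slide now-frame mm [  0.4967 -12.3571  10.0967] in goal frame [  0.5681 -12.3173  10.1416] twist [ 0.0033  0.0068 -0.0114]
```

carry_out:
  grip: [-1,-1,-1,-1,-1]
  slide:
    - [0,-12,0]
    - [0,-1,2]
    - [0,0,3]
    - [0,0,1.5]
    - [0,0,1]
  twist:
    - [0.003,0.007,-0.01]
    - [0,0,0]
    - [0,0,0]
    - [0,0,0]
    - [0,0,0]

```text
time_s: 22.0
position: [0.529, 0.1823, 0.0243]
tcp_rot: [[0.996, 0.084, 0.008], [0.084, -0.996, 0.001], [0.008, -0.0, -1.0]]
force: [-1.0, -0.2, -2.2]
opening: 0.248
```

```bash
python3 -c "
from h import *
goal((.527,.180,.0185),4.8)"
```

```text
t 22.0 pos [0.529  0.1823 0.0243] yaw 4.808971090854941 F [-0.9822 -0.2288 -2.2214] op 0.24776898751590462
slide now-frame mm [-2.2713  2.1465  5.7879] in goal frame [-2.2258  2.1448  5.8061] twist [-0.0003 -0.0078  0.0002]
```

carry_out:
  grip: [-1,-1,-1]
  slide:
    - [0,0,2]
    - [0,0,1.5]
    - [0,0,1]
  twist:
    - [0,-0.008,0]
    - [0,0,0]
    - [0,0,0]

```text
time_s: 22.3
position: [0.5292, 0.1825, 0.0202]
tcp_rot: [[0.996, 0.084, -0.0], [0.084, -0.996, 0.0], [-0.0, -0.0, -1.0]]
force: [-2.6, -0.2, 3.6]
opening: 0.252
```

```bash
python3 -c "
from h import *
goal((.527,.180,.0185),4.8);print(bot.read_state()['moment'])"
```

```text
t 22.3 pos [0.5292 0.1825 0.0202] yaw 4.827768524001878 F [-2.6017 -0.1684  3.5925] op 0.25178713761874283
slide now-frame mm [-2.3512  2.2648  1.6797] in goal frame [-2.3507  2.2654  1.6796] twist [-0.0003  0.0003  0.0005]
[0.0343 0.1243 0.0126]
```

carry_out:
  grip: [-1,-1]
  slide:
    - [0,0,0]
    - [0,0,0]
  twist:
    - [0,0,0]
    - [0,0,0]

```text
time_s: 22.5
position: [0.5292, 0.1825, 0.0205]
tcp_rot: [[0.996, 0.084, 0.0], [0.084, -0.996, 0.0], [0.0, -0.0, -1.0]]
force: [-0.1, 0.1, -2.6]
opening: 0.249
```

```bash
python3 -c "
from h import *
goal((.527,.180,.0185),4.8);print(bot.read_state()['moment'])
c=bot.capture('scene');save('s10.png',c,(350,190,490,310),5)
c=bot.capture('wrist');save('w10.png',c)"
```

```text
t 22.5 pos [0.5292 0.1825 0.0205] yaw 4.824261063674647 F [-0.0905  0.1097 -2.5666] op 0.24933174457782808
slide now-frame mm [-2.4152  2.2557  1.9949] in goal frame [-2.4141  2.256   1.9959] twist [-0.0004 -0.0001  0.0004]
[ 0.0578  0.0613 -0.    ]
```

View pics/s10.png

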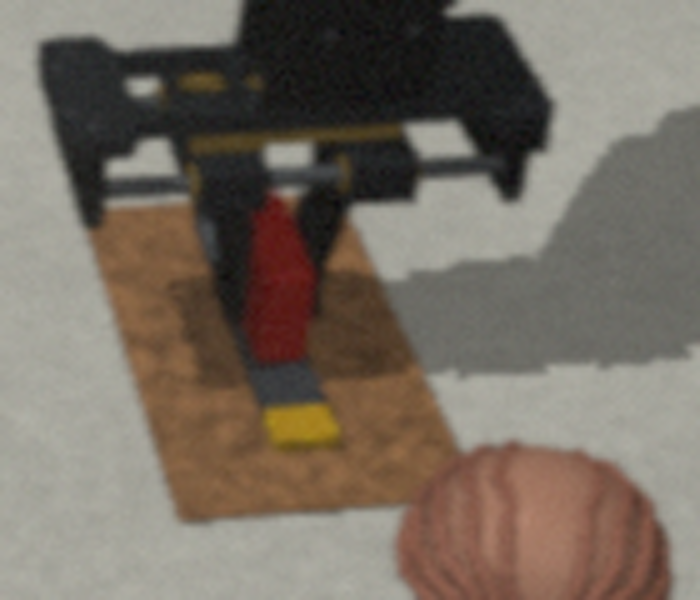

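View pics/w10.png

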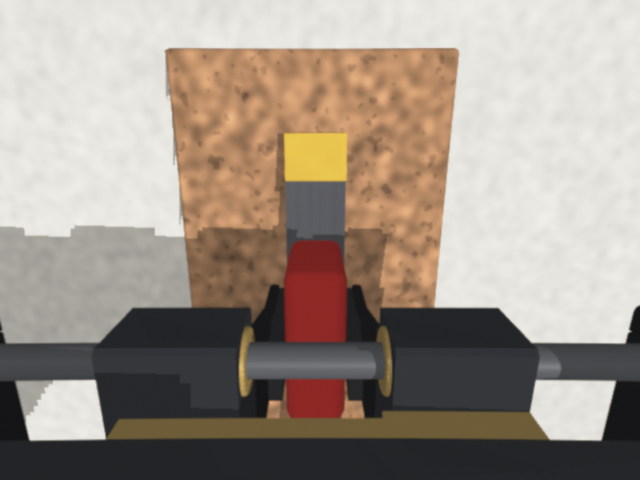

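carry_out:
  grip: [-1,-0.35,-0.2,0.2,1,1,1,1]
  slide:
    - [0,0,0.8]
    - [0,0,0]
    - [0,0,0]
    - [0,0,0]
    - [0,0,0]
    - [0,0,0]
    - [0,0,0]
    - [0,0,0]
  twist:
    - [0,0,0]
    - [0,0,0]
    - [0,0,0]
    - [0,0,0]
    - [0,0,0]
    - [0,0,0]
    - [0,0,0]
    - [0,0,0]

```text
time_s: 23.4
position: [0.5314, 0.1825, 0.0207]
tcp_rot: [[0.996, 0.084, 0.004], [0.084, -0.996, 0.001], [0.004, -0.0, -1.0]]
force: [0.7, 0.7, -0.4]
opening: 0.767
```

```bash
python3 -c "
from h import *
goal((.527,.180,.0185),4.8)
c=bot.capture('wrist');save('w11.png',c)"
```

```text
t 23.4 pos [0.5314 0.1825 0.0207] yaw 4.8034645902699005 F [ 0.6889  0.6556 -0.3889] op 0.7665785487290552
slide now-frame mm [-4.6113  2.1072  2.1469] in goal frame [-4.6016  2.1065  2.1683] twist [-0.0005 -0.0044  0.0001]
```

View pics/w11.png

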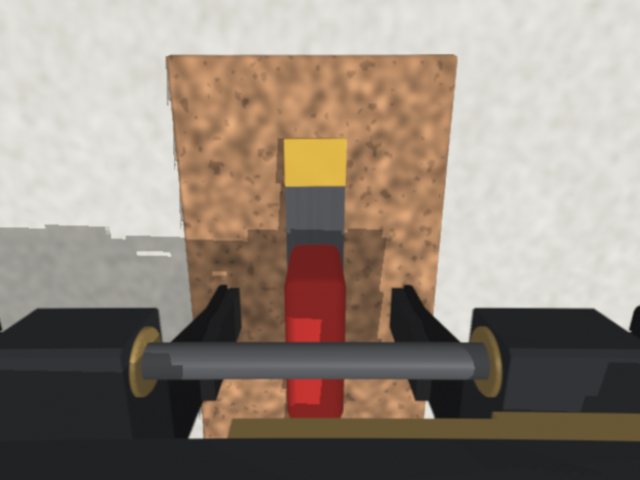

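File released cleanly. Rise and back away.

carry_out:
  grip: [1,1,1,1,1,1,1,1,1,1]
  slide:
    - [0,0,-10]
    - [0,0,-30]
    - [0,0,-40]
    - [0,0,-40]
    - [0,0,-30]
    - [-15,20,0]
    - [-15,35,0]
    - [-15,35,0]
    - [-15,35,0]
    - [-5,20,0]
  twist:
    - [0,0,0]
    - [0,0,0]
    - [0,0,0]
    - [0,0,0]
    - [0,0,0]
    - [0,0,0]
    - [0,0,0]
    - [0,0,0]
    - [0,0,0]
    - [0,0,0]

```text
time_s: 24.45
position: [0.4786, 0.031, 0.1834]
tcp_rot: [[0.996, 0.092, 0.015], [0.092, -0.996, 0.001], [0.015, 0.001, -1.0]]
force: [-0.6, -0.1, 0.5]
opening: 1.002
```

```bash
python3 -c "
from h import *
import pickle
goal((.43,.0,.19),4.8)
c=bot.capture('top');save('t12.png',c);save('t12h.png',c,(350,265,470,375),5);pickle.dump(c,open('t12.pkl','wb'))
c=bot.capture('scene');save('s12.png',c)"
```

```text
t 24.45 pos [0.4786 0.031  0.1834] yaw 5.261471999336373 F [-0.5968 -0.0669  0.5053] op 1.002301532567973
slide now-frame mm [-51.1837  26.4511  -7.3818] in goal frame [-51.0724  26.8589  -6.643 ] twist [ 0.0005 -0.0147  0.008 ]
```

View pics/t12.png

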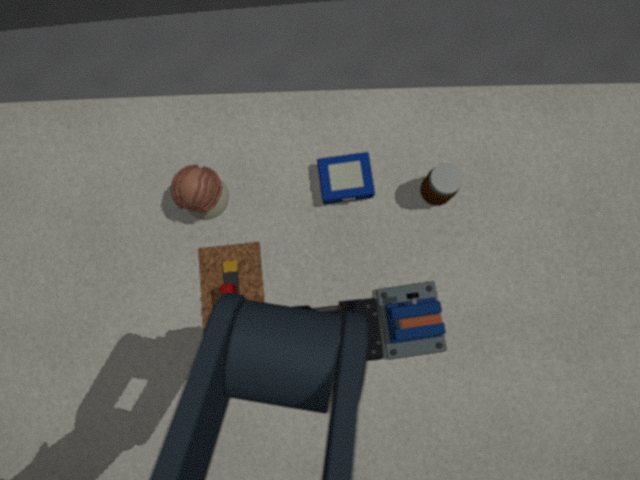

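View pics/t12h.png

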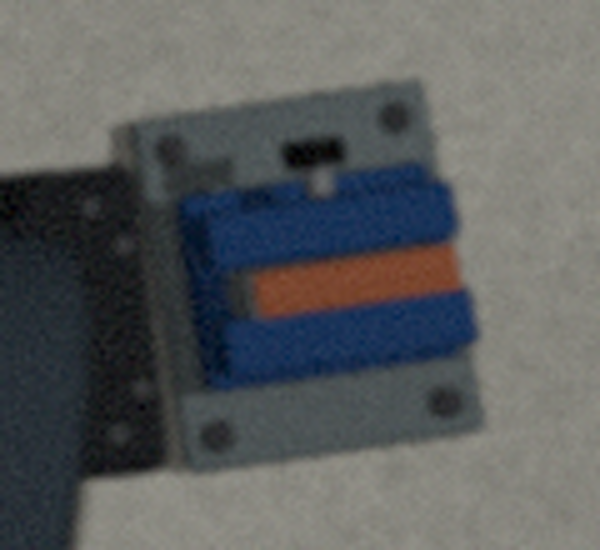

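View pics/s12.png

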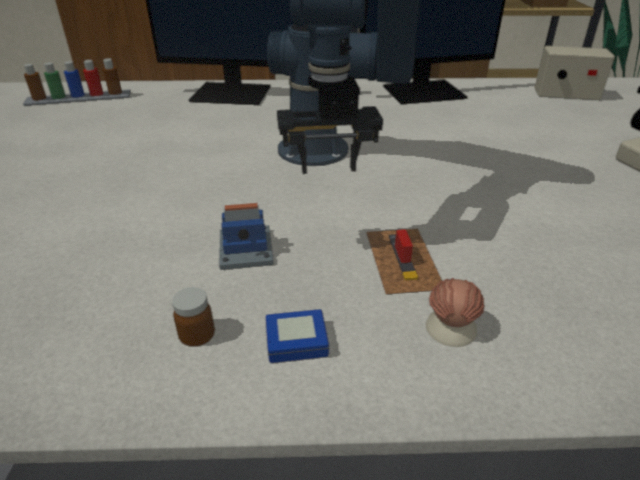

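carry_out:
  grip: [1,1,1]
  slide:
    - [0,0,-10]
    - [0,0,0]
    - [0,0,0]
  twist:
    - [0,0,0]
    - [0,0,0]
    - [0,0,0]

```text
time_s: 24.85
position: [0.4804, 0.0321, 0.1955]
tcp_rot: [[0.996, 0.089, 0.018], [0.089, -0.996, 0.001], [0.018, 0.0, -1.0]]
force: [-1.4, -0.3, -0.3]
opening: 1.001
```

```bash
python3 -c "
from h import *
print(bot.read_state()['qvel']); print(bot.hand_in())"
```

```text
[ 0.8997 -0.7856 -1.1043  0.1922  0.331   0.2864]
the job is handed in; nothing more can be done
None
```

The lip is flush and the file is back on its mat. I handed the job in at about 25 s, well inside the 69 s limit.

- **Strokes:** I made four forward strokes, each from about 36 mm or more behind the plate's middle to about 35 mm beyond it. The readings showed roughly 9–12 N of pressing, dropping to 5–9 N in places on the first stroke. I lifted the file about 30 mm clear for every return.
- **Lip:** The wrist views after the second and third strokes showed it unchanged, so it had reached its stop. The last overhead view shows it covering the plate's edge.
- **File:** The last pictures show it lying on the mat, its middle close to the mat's middle, toe still pointing away from the robot. I judged its final position from the release pose and the pictures and did not measure it.
- **Other things:** The brain model, slide box and jar look unmoved in the last pictures.

**What was off:** The file touched the mat with about 7 N while the gripper was about 1.5 mm higher than expected. It had probably slipped or tipped slightly in the grip, and it lay flat after release. The forces above come from wrist readings with about 1 N of noise, taken at checkpoints rather than continuously.

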